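Tuck the fitting cover plate under the lap of the gas module and hold it flat

ROBOT

A 7-joint arm with a two-finger parallel gripper is mounted at the origin on the work surface. World frame = base frame: x ahead of the robot, y to its left, z up, the work surface at z = 0. Lengths are in m, angles in rad, forces in N, time in s.
With the tool pointing down it reaches from about 0.35 to 0.9 m from the base axis. Payload 8.1 kg.
Tool frame: the origin (TCP) lies between the finger pads; the fingertips stand 11 mm ahead of it and the grasp point (between the pads) lies 8 mm behind it; z points along the fingers, y is the line along which they close (so a half turn about z gives the same grasp; the last joint's range is limited). The gripper opens to 92 mm and grips with 3 to 60 N. Pads are 19 mm wide; open, the fingers measure 130 mm over their backs; the gripper's body (75 mm by 190 mm) begins 47 mm behind the grasp point.
Start: joints at [1.124, 0.434, 0.025, 1.573, -0.012, 1.134, -0.075], TCP at [0.211, -0.588, 0.238] pointing down, gripper open.
Joint ranges: [-2.62, 2.62], [-0.44, 2.09], [-1.27, 1.32], [0.08, 2.57], [-1.32, 4.46], [0.12, 2], [-2.74, 2.74]. Speed limits (rad/s): [2.22, 2.22, 3.01, 3.01, 3.14, 3.14, 3.14].

INTERFACE

Orientations are given as a rotation vector (axis times angle).
In Python, from cell import observe, get_image, camera_params, sign_off gives the robot as it stands.
- The arm moves only by the shell command python3 -m pendant 'ROWS' [FORCE]. ROWS is JSON, one flat list of numbers, 7 for each row, row after row: the shift along the tool's x, y, z in m, then the turn, a rotation vector about the tool's x, y, z in rad, then the finger opening in m, from 0 to 0.0918. In form: [dx, dy, dz, rx, ry, rz, jaw, dx, dy, dz, rx, ry, rz, jaw, ...]. A call has 1 to 10 rows; each row shifts and turns the commanded pose from where the row before left it, along the tool's axes as they then stand; what a row does not reach is not made up. A row lasts 1/8 s, in which the tool goes at most 62.5 mm and 10.7 degrees, less where a joint would pass 70% of its speed; a pose out of reach is approached as far as the arm can. A call is refused whole if a number of a shift passes 0.0625 or a number of a turn 0.188, either way. A call with a gripper value outside its range is refused whole. The fingers move at their own pace and stop on an object; FORCE is the grip in N (left out, the last holds). Time passes only in rows, so rows that do not move let the fingers close. It gives the time, the measured TCP pose, the force, the opening and the grip force at its end, in the units of the state.
- observe(): the state, without advancing time (a new reading comes with each control period).
- get_image(name): name is "side" or "top" or "wrist"; returns the picture (480x640x3 uint8, red, green, blue); there is no depth.
- camera_params(name): a dict with "intrinsics" (3x3 intrinsics, pixels), "eye" and "rotation" of the camera in the world; the wrist camera has in their place "T_tool_cam" (4x4, takes a point from camera to tool coordinates, whose origin is the TCP and whose axes are the flange's). Camera axes: x right, y down, z forward; pixel columns grow to the right and rows downward; lengths in m; the calibration is good to about 2 mm. A picture is of the moment at which its call begins: read the wrist's pose just before it. camera_params takes no time and is no camera call.
- sign_off(): hands the job in; it is judged then, once.
The state is a dict: "clock": time; "joints": joint angles; "dq": joint speeds; "joint_efforts": joint torques, N m; "position": TCP position; "ee_rot": TCP orientation; "force": force on the tool from outside, world axes, zero at the start; "ft_torque": the same for the moment, N m; "width": opening from 0.0 (shut) to 1.0 (fully open); "gripper_force": force on a finger pad.
Only numpy, scipy, OpenCV 4.12 (cv2) and the standard library are available. Lean on these libraries where they do the work, as an engineer would, in place of code of your own. Each camera call takes 0.05 s, during which the arm holds its last target. There are 200 camera calls.

TASK

The gas module's service bay is open. Of the three cover plates lying on the bench, take the one whose width fits the bay's recess, slide its plain edge (the one away from the grip and screw holes) under the overlapping edge of the hinged cover, all the way home and without lifting that cover, then press the plate flat into its recess against the sprung interlock pin. The program finishes while still holding the plate pressed down flat there, ready for the screws; leave the other plates and everything else on the bench where they lie.

Things in the scene. Friction and masses are not known exactly. Their poses are not given: they have to be found in the camera images.
- gas_module: White steel box fixed to the bench, 170 (x) x 320 (y) x 115 mm high. Origin: centre of its underside; gauge panel faces its -x. Its -y end is the open bay, the rest is under the hinged cover. Bay recess: 112 mm wide (x), centred on x = 0, seat 104 mm and deck beside it 108 mm above the bench; open at the box's end y = -160 mm, ends at a stop face y = -44 mm below the hinged cover.
- bay_home (a point): Point on the module's seat where the middle of the fitting plate's underside comes when fully home (module frame: 0, -102.5, 104 mm): its plain edge then is within a few mm of the stop, its screw-hole edge flush with the box's end, its top flush with the deck.
- lap_cover (a joint): Hinged cover, white 3 mm sheet, kept shut by its weight only (2.7 N lifts its edge). Rad, 0 = shut, grows as its -y edge rises (1 mm = 0.0045); hinge at the module's +y end. Shut, its underside is 112 mm above the bench: an 8 mm gap over the seat for the 4 mm plate. It overlaps the bay from the stop (y = -44 mm) to y = -61 mm; a further 6 mm (to y = -67 mm) flares upward as a lead-in.
- lap_edge (a point): Middle of the lapping edge of the hinged cover, at its underside, where the flare begins (module frame, shut: 0, -61, 112 mm).
- interlock (a joint): Sprung steel interlock pin in the bay, 10 mm across, domed, upright at module x = 0, y = -135 mm. Value in m: 0 = out, tip 6 mm above the seat; grows as pressed; 0.006 with the plate flat; travel 0.009. It needs 4 N to start, 6.6 N at 0.006, so a plate not held down rises at its screw-hole edge.
- plate_a: Aluminium cover plate 88 mm wide (its x) x 115 mm long (its y) x 4 mm, about 0.13 kg, flat on the bench. Origin at the centre of its underside, z up. Same grip as plate_b.
- plate_b: Aluminium cover plate 106 (x) x 115 (y) x 4 mm, about 0.16 kg, flat on the bench. Origin: centre of its underside, z up; y points from the screw-hole edge to the plain edge. On it stands a black grip block: 60 mm long (x), 12 mm thick (y), centred at y = -12 mm, its top 34 mm above the plate's underside; take it from above across the 12 mm.
- plate_c: Aluminium cover plate 124 mm wide (its x) x 115 mm long (its y) x 4 mm, about 0.18 kg, flat on the bench. Origin at the centre of its underside, z up. Same grip as plate_b.
- plate_b_edge (a point): plate_b: middle of its plain edge, at the underside (plate frame 0, 57.5, 0 mm).
- plate_b_front (a point): plate_b: middle of its screw-hole edge, at the underside (plate frame 0, -57.5, 0 mm).
- plate_b_grip (a point): plate_b: middle of the grip block, 24 mm above the underside (plate frame 0, -12, 24 mm).
- screwdriver: Bystander: screwdriver, 190 mm, lying.
- screw_dish: Bystander: grey dish of screws, 85 x 65 x 18 mm; origin at its underside.
- tube_rack: Bystander: aluminium rack with steel sample tubes, 60 x 150 x 88 mm.
- wrench: Bystander: wrench, 150 mm, lying.
- septa_jar: Bystander: clear jar, 52 mm across, 62 mm high.
- solvent: Bystander: amber glass bottle, 68 mm across, 170 mm high.
- beaker: Bystander: empty glass beaker, 64 mm across, 75 mm high.
Not all that is in view belongs to the job. What is shaped like the plate_b but green or orange is not meant.

How it is judged:
On the way, in this order (a step that is already met when the one before it is completed fails the run):
1. the fitting plate is held clear of the bench (height (world z) of plate_b above 0.05 m and contact force between the fingers and plate_b above 1 N), for 0.2 s.
2. its plain edge is under the lap of the hinged cover (y of plate_b_edge in the frame of gas_module above -0.056 m and z of plate_b_edge in the frame of gas_module between 0.1 and 0.1115 m), for 0.1 s.
At the end, for the whole second after the job is handed in: plate_b is flat on the seat (edges within 2.5 mm, tilt under 0.03 rad, turned under 0.06), plain edge under the lap within 6.5 mm of the stop, pin pressed 4 mm or more, hinged cover shut (under 0.015 rad), fingers still pressing the plate on the module with over 4 N (y of plate_b_edge in the frame of gas_module above -0.0505 m and z of each of plate_b_edge, plate_b_front in the frame of gas_module below 0.1065 m and distance between plate_b and bay_home below 0.009 m and angle between plate_b's own z axis and vertical below 0.03 rad and angle between the y axis of plate_b and the y axis of gas_module, either way round below 0.06 rad and value of joint interlock above 0.004 m and value of joint lap_cover below 0.015 rad and contact force between plate_b and gas_module above 4 N and contact force between the fingers and plate_b above 2 N); the arm keeps its last pose, push and grip.
It fails at once if the hinged cover is lifted (9 mm or more at its edge) (value of joint lap_cover above 0.04 rad).
It fails at once if another plate or a bystander is moved by more than 40 mm (distance of any of plate_a, plate_c, screwdriver, screw_dish, tube_rack, wrench, septa_jar, solvent, beaker from where it was at the start of the episode above 0.04 m).
It also fails if it takes over 40 s, if anything falls off the work surface, if the arm or the gripper's body presses on something with over 40 N, if the wrist force passes 120 N, or if a joint passes its speed limit or range.

## Working session

There is one attempt and no reset: what is moved stays moved. The work goes in short steps, Python scripts to look and compute and a shell command to move; the robot and the scene stay as the last step left them, time stands still between calls to the robot, and variables do not carry over. Pictures are saved under pics/ and viewed, at most 10 in all, crops included, and the job is handed in when it is done.

```bash
ls; mkdir -p pics
python3 - <<'E'
from cell import *
import cv2
s=observe();print(s)
for n in("top","side"):
    im=get_image(n);cv2.imwrite(f"pics/{n}0.png",im[...,::-1])
    p=camera_params(n);print(n,p)
print(camera_params("wrist"))
E
```

```text
pics
{'clock': 0.0, 'joints': array([ 1.12442564,  0.43525144,  0.0249665 ,  1.57411427, -0.01159914,
        1.13399467, -0.07505987]), 'dq': array([ 0.00034527,  0.00047924,  0.00100739,  0.00119494, -0.00067919,
       -0.00029458,  0.00207156]), 'joint_efforts': array([-2.51520243e-05, -6.67864037e+01,  9.85065512e-01, -3.14471555e+01,
       -6.05015131e-02,  4.26323642e-02,  1.27686194e-04]), 'position': array([ 0.2104294 , -0.58797426,  0.23692057]), 'ee_rot': array([-3.09376012e+00, -5.37034023e-01,  6.59021327e-04]), 'force': array([ 0.3779638 , -0.6158122 , -0.32065849]), 'ft_torque': array([-0.01743303,  0.02090399,  0.01895596]), 'gripper_force': 0.0, 'width': 0.9981953033674291}
top {'intrinsics': array([[624.91257814,   0.        , 318.92090707],
       [  0.        , 624.91257814, 236.37241234],
       [  0.        ,   0.        ,   1.        ]]), 'eye': array([ 0.22484446, -0.02636069,  1.69390095]), 'rotation': array([-2.11293821,  2.13686439, -0.20355001])}
side {'intrinsics': array([[503.22923882,   0.        , 315.94626176],
       [  0.        , 503.22923882, 239.5540846 ],
       [  0.        ,   0.        ,   1.        ]]), 'eye': array([0.41044038, 0.76985728, 1.02218408]), 'rotation': array([-0.18214272,  2.89120801, -1.04929486])}
{'intrinsics': array([[337.06429733,   0.        , 315.46449011],
       [  0.        , 337.06429733, 237.24547006],
       [  0.        ,   0.        ,   1.        ]]), 'T_tool_cam': array([[-5.38675379e-04, -9.66558690e-01, -2.56444943e-01,
         6.91159019e-02],
       [ 9.99999822e-01, -4.54570529e-04, -3.87241752e-04,
        -3.31389729e-04],
       [ 2.57719567e-04, -2.56445106e-01,  9.66558762e-01,
        -1.45821637e-01],
       [ 0.00000000e+00,  0.00000000e+00,  0.00000000e+00,
         1.00000000e+00]])}
```

View pics/top0.png

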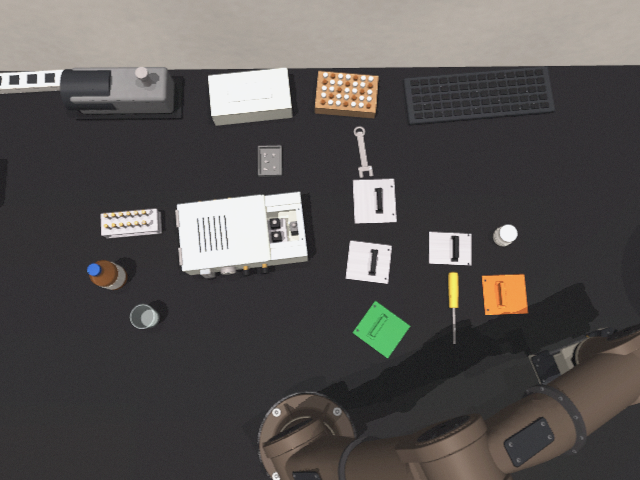

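View pics/side0.png

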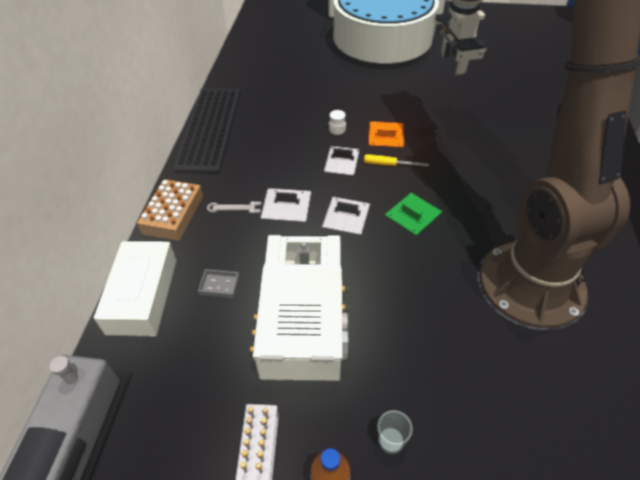

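The top picture shows the module at (243,233), its bay at its right end. White plates lie at (375,201) (widest), (369,262) (middle) and (451,249) (narrow), grips and holes to the right. The side picture agrees. Next: plate outlines, measured in both views.

```bash
cat > h.py <<'E'
import numpy as np,cv2
from scipy.spatial.transform import Rotation as R
from cell import *
def cam(n,s=None):
    p=camera_params(n);K=p["intrinsics"]
    if n=="wrist":
        T=p["T_tool_cam"];Rt=R.from_rotvec(s["ee_rot"]).as_matrix()
        return K,Rt@T[:3,:3],Rt@T[:3,3]+s["position"]
    return K,R.from_rotvec(p["rotation"]).as_matrix(),np.array(p["eye"])
def ray(c,uv):
    K,M,e=c;d=M@np.linalg.inv(K)@np.array([uv[0],uv[1],1.]);return e,d/np.linalg.norm(d)
def onz(c,uv,z):
    e,d=ray(c,uv);return e+d*(z-e[2])/d[2]
def proj(c,P):
    K,M,e=c;q=K@M.T@(np.asarray(P)-e);return q[:2]/q[2]
def tri(obs):
    A=np.zeros((3,3));b=np.zeros(3)
    for c,uv in obs:
        e,d=ray(c,uv);Q=np.eye(3)-np.outer(d,d);A+=Q;b+=Q@e
    return np.linalg.solve(A,b)
E
python3 - <<'E'
from h import *
for n,cs in(("top",[(375,201),(369,262),(451,249)]),("side",[(287,208),(347,216),(342,162)])):
    im=cv2.imread(f"pics/{n}0.png");c=cam(n)
    g=im.min(2)
    for p in cs:
        m=(g>120).astype(np.uint8);m=cv2.morphologyEx(m,cv2.MORPH_CLOSE,np.ones((9,9)))
        k,l,st,ce=cv2.connectedComponentsWithStats(m)
        i=l[p[1]-0,p[0]-8];r=cv2.minAreaRect(np.argwhere(l==i)[:,::-1].astype(np.float32))
        b=np.array([onz(c,q,.004)for q in cv2.boxPoints(r)])
        print(n,p,st[i],"centre",onz(c,ce[i],.004).round(4),"sides",np.linalg.norm(b[0]-b[1]).round(4),np.linalg.norm(b[1]-b[2]).round(4),"\n",cv2.boxPoints(r).round(1).tolist(),b[:,:2].round(4).tolist())
a=cv2.imread("pics/top0.png")[180:300,170:480];b=cv2.imread("pics/side0.png")[180:385,240:400]
cv2.imwrite("pics/tc.png",cv2.resize(a,None,fx=2.58,fy=2.58,interpolation=3));cv2.imwrite("pics/sc.png",cv2.resize(b,None,fx=2.9,fy=2.9,interpolation=3))
E
```

```text
top (375, 201) [ 353  127   44   97 2324] centre [ 0.6719 -0.1835  0.004 ] sides 0.1203 0.2804 
 [[349.79998779296875, 127.30000305175781], [391.8999938964844, 125.4000015258789], [396.29998779296875, 221.60000610351562], [354.20001220703125, 223.5]] [[0.86, -0.1262], [0.8645, -0.2464], [0.5841, -0.2491], [0.58, -0.1325]]
top (369, 262) [ 346  241   46   43 1652] centre [ 0.4728 -0.1692  0.004 ] sides 0.1063 0.1188 
 [[344.70001220703125, 278.20001220703125], [349.3999938964844, 240.10000610351562], [392.29998779296875, 245.3000030517578], [387.70001220703125, 283.3999938964844]] [[0.4283, -0.1035], [0.5337, -0.1182], [0.5178, -0.2359], [0.4128, -0.2199]]
top (451, 249) [ 429  232   43   34 1364] centre [ 0.508  -0.3938  0.004 ] sides 0.0884 0.1197 
 [[427.5, 263.0], [429.0, 231.3000030517578], [472.5, 233.39999389648438], [471.0, 265.0]] [[0.4677, -0.3305], [0.5557, -0.3385], [0.5486, -0.458], [0.4607, -0.4488]]
side (287, 208) [ 207  188  104   34 1630] centre [ 0.6699 -0.1824  0.004 ] sides 0.1256 0.3003 
 [[206.5, 214.39999389648438], [208.6999969482422, 183.10000610351562], [310.3999938964844, 190.3000030517578], [308.20001220703125, 221.6999969482422]] [[0.8523, -0.1281], [0.8796, -0.2507], [0.5793, -0.255], [0.5686, -0.1342]]
side (347, 216) [  252   197   118   183 13438] centre [0.5396 0.1168 0.004 ] sides 0.5814 0.278 
 [[245.1999969482422, 375.5], [274.70001220703125, 187.10000610351562], [369.6000061035156, 202.0], [340.1000061035156, 390.3999938964844]] [[0.6407, 0.3237], [0.6841, -0.2561], [0.4075, -0.2278], [0.4341, 0.3316]]
side (342, 162) [324 147  35  28 696] centre [ 0.5016 -0.3896  0.004 ] sides 0.1241 0.1005 
 [[323.6000061035156, 171.3000030517578], [326.8999938964844, 144.5], [358.70001220703125, 148.5], [355.29998779296875, 175.3000030517578]] [[0.5515, -0.3391], [0.5561, -0.4631], [0.4559, -0.4551], [0.4563, -0.3326]]
```

View pics/tc.png

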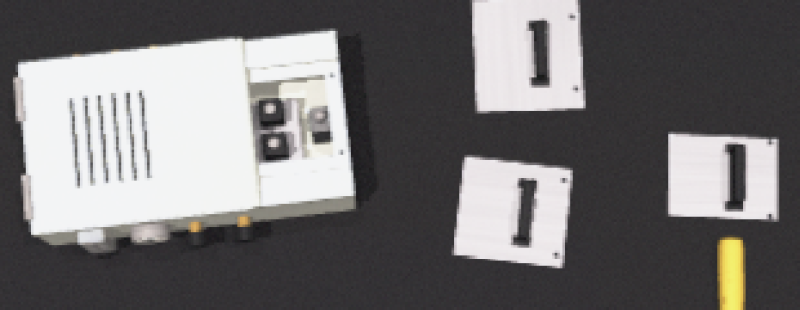

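View pics/sc.png

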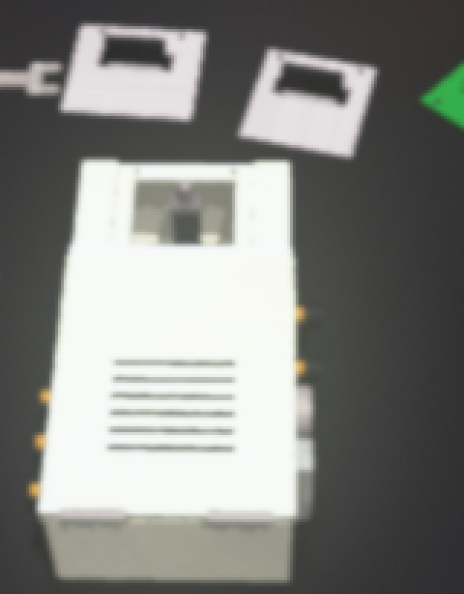

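The top crop gives the module's deck end corners at crop (336,30) and (355,209), and the lid's at (18,62), (243,38), (258,207), (33,235). The middle plate, measured at 106 x 118 mm, is plate_b; its holes face away from the module. Now I'll work out the module pose and the first move.

```bash
cat >> h.py <<'E'
def tooldelta(s,P,x_yaw,pitch=0):
    """shift in present tool axes to put TCP at P, then the turn (rotvec, tool axes) to a down tool with x axis at x_yaw"""
    M=R.from_rotvec(s["ee_rot"]).as_matrix()
    D=R.from_euler('z',x_yaw).as_matrix()@np.diag([1,-1,-1.])@R.from_euler('x',pitch).as_matrix()
    return (M.T@(np.asarray(P)-s["position"])).round(4),R.from_matrix(M.T@D).as_rotvec().round(4)
E
python3 - <<'E'
from h import *
c=cam("top");f=lambda u,v,z:onz(c,(170+(u+.5)/2.58-.5,180+(v+.5)/2.58-.5),z)[:2]
L=[f(18,62,.115),f(243,38,.115),f(258,207,.115),f(33,235,.115)];D=[f(336,30,.108),f(355,209,.108)]
print(np.round(L,4),np.round(D,4))
e=D[0]-D[1];ex=e/np.linalg.norm(e);y=L[0]-D[0];y2=L[3]-D[1]
print("W",np.linalg.norm(e),"len",np.linalg.norm(y),np.linalg.norm(y2),"yaw",np.arctan2(e[1],e[0]),np.arctan2(-y[0],y[1]),np.arctan2(-y2[0],y2[1]))
# side view of same end corners, triangulate
cs=cam("side")
for tu,su in(((336,30),(84,162)),((355,209),(290,162))):
    a=(170+tu[0]/2.58,180+tu[1]/2.58);b=(240+su[0]/2.9,180+su[1]/2.9)
    print("tri",tri([(c,a),(cs,b)]).round(4))
# plate b corners: top from box, side from crop
for tu,su in(((571,168),(268,50)),((463,157),(238,137)),((455,254),(353,157)),((563,267),(377,68)),((521,181),(279,0))):
    if su[1]:print("plate",tri([(c,(170+tu[0]/2.58,180+tu[1]/2.58)),(cs,(240+su[0]/2.9,180+su[1]/2.9))]).round(4))
print(tooldelta(observe(),[.42,-.16,.30],-.134))
E
```

```text
[[0.6142 0.3341]
 [0.6367 0.1079]
 [0.4641 0.0922]
 [0.4387 0.3139]] [[ 0.6458  0.0142]
 [ 0.4621 -0.0036]]
W 0.18461794268319162 len 0.32145269179633085 0.3183769649787952 yaw 0.09658377502661486 0.09854331358747548 0.07361878916979207
tri [0.6421 0.0134 0.1078]
tri [ 0.466  -0.0048  0.1078]
plate [ 0.5155 -0.2326  0.0065]
plate [ 0.5299 -0.1183  0.0047]
plate [ 0.4242 -0.1074  0.0041]
plate [ 0.4093 -0.2205  0.0068]
(array([ 0.3415, -0.3325, -0.0625]), array([-0.0014,  0.0005,  0.4776]))
```

Heights agree with the text: deck 0.108, plate about 0.005. I'll move to a viewpoint above both.

```bash
python3 -m pendant '[0.0456,-0.0355,-0.006,0,0,0,0.09,0.0456,-0.0355,-0.006,0,0,0,0.09,0.0456,-0.0355,-0.006,0,0,0,0.09,0.0456,-0.0355,-0.006,0,0,0,0.09,0.0456,-0.0355,-0.006,0,0,0,0.09,0.0456,-0.0355,-0.006,0,0,0,0.09,0.0456,-0.0355,-0.006,0,0,0,0.09,0.0456,-0.0355,-0.006,0,0,0,0.09,0.0456,-0.0355,-0.006,0,0,0,0.09,0.0456,-0.0355,-0.006,0,0,0,0.09]'
python3 -m pendant '[0,0,0,0,0,0.16,0.09,0,0,0,0,0,0.16,0.09,0,0,0,0,0,0.16,0.09,0,0,0,0,0,0,0.09,0,0,0,0,0,0,0.09]'
python3 - <<'E'
from h import *
s=observe();print(s["position"],s["ee_rot"],s["clock"]);im=get_image("wrist");cv2.imwrite("pics/w1.png",im[...,::-1])
import pickle;pickle.dump(s,open("w1.pkl","wb"))
E
```

```text
clock: 1.35
position: [0.5209, -0.099, 0.2978]
ee_rot: [3.095, 0.537, -0.0]
force: [1.4, -1.6, 0.2]
width: 0.978
gripper_force: 0.0
clock: 1.98
position: [0.5202, -0.1005, 0.2976]
ee_rot: [3.135, -0.208, -0.001]
force: [0.6, -0.1, 0.1]
width: 0.977
gripper_force: 0.0
[ 0.52021794 -0.10051188  0.29756951] [ 3.13464943e+00 -2.08235624e-01 -5.35518600e-04] 1.975
```

View pics/w1.png

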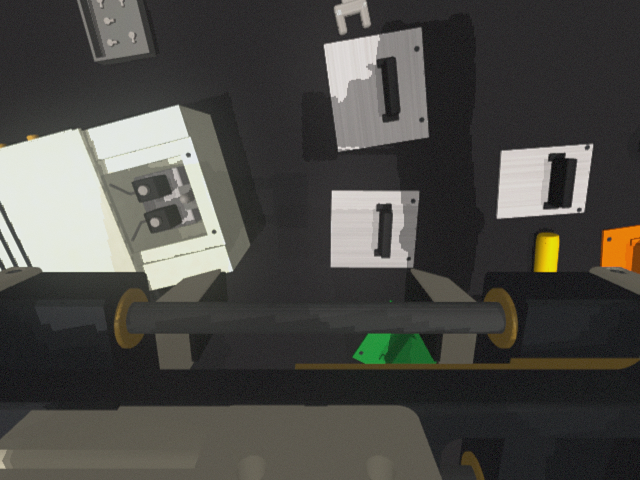

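The wrist picture shows plate_b squarely at corners (331,191), (419,191), (417,268), (331,267), its grip at (384,230). The bay is at left, with deck end corners (180,106) and (233,272) and the lap edge from (80,128) to (147,290).

Run:
```python
from h import *
import pickle
s=pickle.load(open("w1.pkl","rb"));c=cam("wrist",s);ct=cam("top")
im=cv2.imread("pics/w1.png")
g=cv2.cvtColor(im,cv2.COLOR_BGR2GRAY)
def sub(pts,w=4):
    q=np.array(pts,np.float32).reshape(-1,1,2);return cv2.cornerSubPix(g,q,(w,w),(-1,-1),(3,50,.01)).reshape(-1,2)
p=sub([(331,191),(419,191),(417,268),(331,267)]);print(p)
P=np.array([onz(c,q,.004)for q in p]);print(P[:,:2].round(4),"c",P.mean(0).round(4),"w",np.linalg.norm(P[0]-P[3]),np.linalg.norm(P[1]-P[2]),"l",np.linalg.norm(P[0]-P[1]),np.linalg.norm(P[3]-P[2]))
d=P[0]+P[3]-P[1]-P[2];print("yaw",np.arctan2(-d[0],d[1]))
# height of plate & grip top by top+wrist
def t(u,v):return (ct,(170+(u+.5)/2.58-.5,180+(v+.5)/2.58-.5))
for a,b in zip(p,[(463,157),(571,168),(563,267),(455,254)]):print("tri plate",tri([(c,a),t(*b)]).round(4))
q=sub([(180,106),(233,272)]);print(q)
for a,b in zip(q,[(336,30),(355,209)]):print("mod end",onz(c,a,.108).round(4),"tri",tri([(c,a),t(*b)]).round(4))
for n,o in(("plate",(270,150,480,290)),("bay",(70,90,260,300))):
    x0,y0,x1,y1=o;k=im[y0:y1,x0:x1];
    if n=="bay":cv2.imwrite("pics/w1bay.png",cv2.resize(k,None,fx=2.8,fy=2.8,interpolation=cv2.INTER_CUBIC))
# grip dark box
x0,y0=370,200;m=(g[195:265,365:400]<60).astype(np.uint8);r=cv2.minAreaRect(np.argwhere(m)[:,::-1].astype(np.float32));bp=cv2.boxPoints(r)+[365,195];print("grip",bp.round(1).tolist(),[onz(c,x,.034)[:2].round(4).tolist() for x in bp])
```

```text
[[331.32587 190.1433 ]
 [418.76093 190.5394 ]
 [417.      268.     ]
 [330.21585 266.68893]]
[[ 0.533  -0.1223]
 [ 0.5174 -0.235 ]
 [ 0.4107 -0.2267]
 [ 0.4285 -0.1081]] c [ 0.4724 -0.173   0.004 ] w 0.10545584363592386 0.10700044478435936 l 0.11371324677390388 0.11996511856256993
yaw -0.14338884417444595
tri plate [ 0.5328 -0.1201  0.0008]
tri plate [ 0.5183 -0.2322  0.0113]
tri plate [ 0.4134 -0.222   0.0121]
tri plate [ 0.4285 -0.1076  0.0039]
[[177.77734 104.22105]
 [232.64494 270.6357 ]]
mod end [0.6445 0.0129 0.108 ] tri [0.6456 0.014  0.1058]
mod end [ 0.4757 -0.0056  0.108 ] tri [ 0.4668 -0.001   0.0857]
grip [[374.7, 255.7], [377.1, 203.4], [391.8, 204.1], [389.5, 256.3]] [[0.4467, -0.1662], [0.5132, -0.175], [0.51, -0.1928], [0.4433, -0.1848]]
```

View pics/w1bay.png

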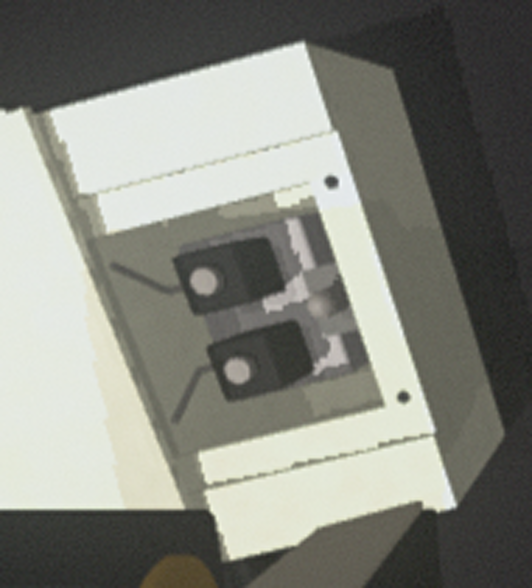

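The bay crop shows the deck end corners at (304,42) and (455,510). The recess edges run (335,132)-(80,193) and (434,434)-(205,487), the seat's screw holes are at (331,182) and (403,397), and the pin is at about (320,305).

Run:
```python
from h import *
import pickle
s=pickle.load(open("w1.pkl","rb"));c=cam("wrist",s)
f=lambda u,v,z:onz(c,(70+(u+.5)/2.8-.5,90+(v+.5)/2.8-.5),z)[:2]
A={"D+":f(304,42,.108),"D-":f(455,510,.108),"R+":f(335,132,.108),"R-":f(434,434,.108),"L+":f(80,193,.108),"L-":f(205,487,.108),"h+":f(331,182,.104),"h-":f(403,397,.104),"pin":f(320,305,.11)}
for k,v in A.items():print(k,v.round(4))
# fit module pose: x-y of known pts
kn={"D+":(.085,-.16),"D-":(-.085,-.16),"R+":(.056,-.16),"R-":(-.056,-.16),"pin":(0,-.135)}
a=np.array([kn[k]for k in kn]);b=np.array([A[k]for k in kn])
ac,bc=a-a.mean(0),b-b.mean(0);th=np.arctan2((ac[:,0]*bc[:,1]-ac[:,1]*bc[:,0]).sum(),(ac*bc).sum())
M=R.from_euler('z',th).as_matrix()[:2,:2];t=b.mean(0)-M@a.mean(0)
print("yaw",th,"origin",t.round(4),"res",((b-(a@M.T+t))*1e3).round(1).tolist())
for u in("+","-"):
  e=A["L"+u]-A["R"+u];print("wall yaw",np.arctan2(-e[0],e[1]))
print("hole yaw",np.arctan2(*(A["h+"]-A["h-"])[::-1]), "inmod holes",[((A[k]-t)@M).round(4) for k in("h+","h-","L+","L-","pin")])
print("grip",tooldelta(observe(),[.4710,-.1815,.15],-.140))
```

```text
D+ [0.644  0.0126]
D- [ 0.4744 -0.0048]
R+ [0.6145 0.0089]
R- [ 0.5049 -0.003 ]
L+ [0.6065 0.1011]
L- [0.4959 0.0865]
h+ [0.5986 0.0155]
h- [0.5194 0.0068]
pin [0.5575 0.0269]
yaw 0.1034139049521124 origin [0.5431 0.1623] res [[-0.1, 0.7], [-0.6, 0.8], [-0.8, -0.0], [1.0, -0.3], [0.5, -1.1]]
wall yaw 0.0874430962152539
wall yaw 0.09965276215031944
hole yaw 0.10942720016893631 inmod holes [array([ 0.0401, -0.1517]), array([-0.0396, -0.1522]), array([ 0.0567, -0.0674]), array([-0.0547, -0.0705]), array([ 0.0004, -0.1362])]
grip (array([-0.038 ,  0.0868,  0.1476]), array([0.    , 0.0003, 0.0067]))
```

Module: origin (0.543,0.162), yaw 0.10, residuals about 1 mm. plate_b: centre (0.4725,-0.172), yaw -0.14. Descend over the grip.

```bash
python3 -m pendant '[-0.019,0.0444,0,0,0,0.007,0.07,-0.019,0.0444,0,0,0,0,0.07,0,0,0.05,0,0,0,0.07,0,0,0.05,0,0,0,0.07,0,0,0.05,0,0,0,0.07,0,0,0.05,0,0,0,0.07,0,0,0.04,0,0,0,0.07,0,0,0,0,0,0,0.07]'
python3 - <<'E'
from h import *
s=observe();im=get_image("wrist");cv2.imwrite("pics/w2.png",im[...,::-1]);print(tooldelta(s,[.4708,-.1835,.018],-.140))
E
```

```text
clock: 3.02
position: [0.4683, -0.1826, 0.0556]
ee_rot: [-3.132, 0.222, 0.009]
force: [-0.6, -0.2, 1.2]
width: 0.764
gripper_force: 0.0
(array([0.0028, 0.0006, 0.0376]), array([-0.001 ,  0.0056, -0.0016]))
```

View pics/w2.png

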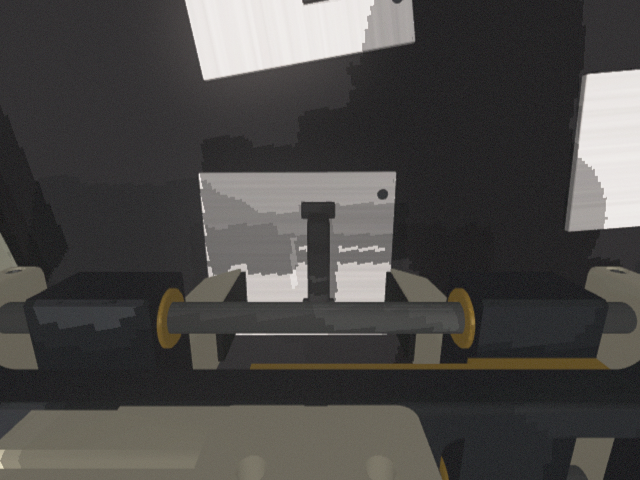

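The grip (column 318, its +x end at row 210) stands centred between the fingers and square to them. Lower and close.

```bash
python3 -m pendant '[0.002,0.001,0.019,0,0.004,0,0.07,0,0,0.018,0,0,0,0.07,0,0,0,0,0,0,0.07]'; python3 -m pendant '[0,0,0,0,0,0,0.0,0,0,0,0,0,0,0.0,0,0,0,0,0,0,0.0,0,0,0,0,0,0,0.0,0,0,0,0,0,0,0.0,0,0,0,0,0,0,0.0]' 45
python3 - <<'E'
from h import *
s=observe();print(s["position"],tooldelta(s,[.4708,-.1835,.018],-.140))
E
```

```text
clock: 3.45
position: [0.4729, -0.1847, 0.0218]
ee_rot: [3.133, -0.224, 0.008]
force: [-0.1, -0.8, 0.7]
width: 0.761
gripper_force: 0.0
clock: 4.2
position: [0.4722, -0.1845, 0.0207]
ee_rot: [3.133, -0.225, 0.006]
force: [0.0, 0.0, 0.2]
width: 0.157
gripper_force: 0.0
[ 0.4722111  -0.18446802  0.02068448] (array([-0.0015, -0.0008,  0.0027]), array([ 0.    , -0.0039, -0.0033]))
```

```bash
python3 -m pendant '[0,0,0.002,0,0,0,0.0,0,0,0,0,0,0,0.0,0,0,0,0,0,0,0.0,0,0,0,0,0,0,0.0]' 45
python3 -m pendant '[0,0,-0.02,0,0,0,0.0,0,0,-0.03,0,0,0,0.0,0,0,-0.04,0,0,0,0.0,0,0,-0.05,0,0,0,0.0,0,0,-0.05,0,0,0,0.0,0,0,0,0,0,0,0,0,0,0,0,0,0,0]'
python3 - <<'E'
from h import *
import pickle
s=observe();print(s["position"],s["ee_rot"],s["clock"]);pickle.dump(s,open("w3.pkl","wb"))
cv2.imwrite("pics/w3.png",get_image("wrist")[...,::-1])
E
```

```text
clock: 4.7
position: [0.4723, -0.1845, 0.0203]
ee_rot: [3.133, -0.224, 0.007]
force: [-7.5, 2.7, 27.4]
width: 0.129
gripper_force: 45.0
clock: 5.58
position: [0.4709, -0.1843, 0.2079]
ee_rot: [3.133, -0.225, 0.005]
force: [-0.6, -0.6, -2.5]
width: 0.127
gripper_force: 45.0
[ 0.47085105 -0.18427129  0.20794051] [ 3.1333001  -0.22496452  0.00460302] 5.575
```

View pics/w3.png

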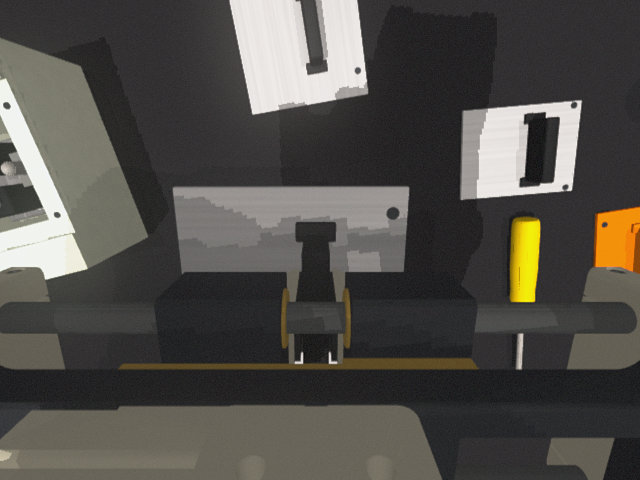

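The plate is lifted and held by the grip, with its +x corners at (173,187) (plain edge) and (409,187). I'll work out where it sits in the hand.

Run:
```python
from h import *
p=camera_params("wrist");T=p["T_tool_cam"];K=p["intrinsics"]
g=cv2.cvtColor(cv2.imread("pics/w3.png"),cv2.COLOR_BGR2GRAY)
q=cv2.cornerSubPix(g,np.array([[[173,187]],[[409,187]]],np.float32),(4,4),(-1,-1),(3,50,.01)).reshape(-1,2);print(q)
c=(K,T[:3,:3],T[:3,3])
for z in(.0143,.0163):
    P=[onz(c,u,z)for u in q];print(z,np.round(P,4),"len",np.linalg.norm(P[0]-P[1]).round(4),"yaw in tool",np.arctan2(P[0][0]-P[1][0],-(P[0][1]-P[1][1])))
# left/right edges: sample of gradient columns at rows 200..265
for r in(200,230,262):
    d=np.diff(cv2.GaussianBlur(g,(3,3),0)[r].astype(float));a=165+np.argmax(d[165:190]);b=395+np.argmin(d[395:415]);print(r,a+.5,b+.5)
```

```text
[[172.33472 186.99266]
 [408.61203 186.47604]]
0.0143 [[ 0.051  -0.0681  0.0143]
 [ 0.0512  0.0436  0.0143]] len 0.1117 yaw in tool -0.0017466402892083526
0.0163 [[ 0.0508 -0.069   0.0163]
 [ 0.051   0.0441  0.0163]] len 0.1131 yaw in tool -0.0017466402892082965
200 173.5 408.5
230 176.5 405.5
262 180.5 403.5
```

```bash
cat >> h.py <<'E'
MO=np.array([.5431,.1623,0]);MY=.101
OFF=np.array([-.002,-.0124,.021])
def tcp_for(ye,ze,tilt,x=0,yaw=0):
    Mm=R.from_euler('z',MY).as_matrix()
    D=Mm@R.from_euler('z',yaw).as_matrix()@np.diag([1,-1,-1.])@R.from_euler('x',-tilt).as_matrix()
    edge_tool=OFF+np.array([0,-.0575,0])
    return MO+Mm@np.array([x,ye,ze])-D@edge_tool,D
def delta(ye,ze,tilt,x=0,yaw=0,s=None):
    s=s or observe();P,D=tcp_for(ye,ze,tilt,x,yaw);M=R.from_rotvec(s["ee_rot"]).as_matrix()
    print((ye,ze,tilt),"tcp",P.round(4),"shift now-axes",(M.T@(P-s["position"])).round(4),"shift end-axes",(D.T@(P-s["position"])).round(4),"turn",R.from_matrix(M.T@D).as_rotvec().round(4))
def where(s=None):
    s=s or observe();M=R.from_rotvec(s["ee_rot"]).as_matrix();Mm=R.from_euler('z',MY).as_matrix()
    f=lambda o:(Mm.T@(s["position"]+M@(OFF+o)-MO)).round(4)
    z=Mm.T@M
    print("edge",f([0,-.0575,0]),"front",f([0,.0575,0]),"rot err",R.from_matrix(z@np.diag([1,-1,-1.])).as_rotvec().round(4),"F",(Mm.T@s["force"]).round(1),"w",s["width"].round(3),"t",s["clock"])
E
python3 -c "
from h import *
where();delta(-.085,.150,.11)"
```

```text
Traceback (most recent call last):
  File "h.py", line 40, in where
    print("edge",f([0,-.0575,0]),"front",f([0,.0575,0]),"rot err",R.from_matrix(z@np.diag([1,-1,-1.])).as_rotvec().round(4),"F",(Mm.T@s["force"]).round(1),"w",s["width"].round(3),"t",s["clock"])
                                                                                                                                                               ^^^^^^^^^^^^^^^^
AttributeError: 'float' object has no attribute 'round'
```

```bash
sed -i 's/s\["width"\].round(3)/round(s["width"],3)/' h.py
python3 -c "
from h import *
where();delta(-.085,.150,.11)"
```

```text
edge [-0.0922 -0.269   0.1863] front [-0.12   -0.3806  0.1863] rot err [ 1.000e-04 -1.600e-03 -2.443e-01] F [-0.3 -0.  -2.1] w 0.128 t 5.625
(-0.085, 0.15, 0.11) tcp [0.5604 0.0111 0.1785] shift now-axes [ 0.0611 -0.2061  0.0289] shift end-axes [ 0.1092 -0.1872  0.0083] turn [-0.1095  0.0119 -0.2442]
```

```bash
python3 -m pendant '[0.0122,-0.0412,0.002,0,0,0,0,0.0122,-0.0412,0.002,0,0,0,0,0.0122,-0.0412,0.005,0,0,0,0,0.0122,-0.0412,0.01,0,0,0,0,0.0122,-0.0412,0.01,0,0,0,0,0,0,0,-0.055,0.006,-0.122,0,0,0,0,-0.055,0.006,-0.122,0,0,0,0,0,0,0,0,0,0,0,0,0,0,0]'
python3 - <<'E'
from h import *
where();delta(-.075,.112,.11)
s=observe();import pickle;pickle.dump(s,open("w4.pkl","wb"))
cv2.imwrite("pics/w4.png",get_image("wrist")[...,::-1])
a=get_image("side")[120:280,230:430,::-1];cv2.imwrite("pics/s4.png",cv2.resize(a,None,fx=3,fy=3,interpolation=2))
E
```

```text
clock: 6.75
position: [0.5609, 0.0103, 0.179]
ee_rot: [3.028, 0.148, 0.009]
force: [-0.9, -0.1, -1.0]
width: 0.128
gripper_force: 45.0
edge [ 0.0006 -0.0859  0.1504] front [ 2.000e-04 -2.002e-01  1.631e-01] rot err [-0.1105 -0.0006 -0.0034] F [-0.9 -0.  -1. ] w 0.128 t 6.75
(-0.075, 0.112, 0.11) tcp [0.5594 0.0211 0.1405] shift now-axes [-0.0004 -0.0151  0.037 ] shift end-axes [-0.0004 -0.015   0.037 ] turn [ 0.0005 -0.0004 -0.0034]
```

View pics/w4.png

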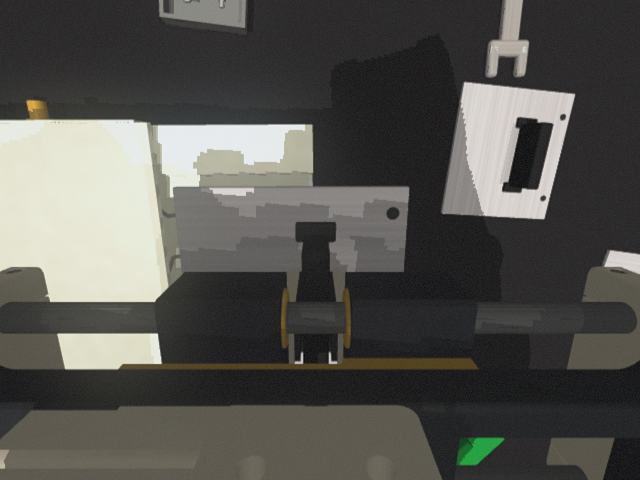

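The plate is held above the bay. The deck's +x end corner is at (313,125), the recess's +x edge is on row 174 and the lid's lap edge is at column 157, with the plate parallel to all three. Checking these numbers against the module pose.

Run:
```python
from h import *
import pickle
s=pickle.load(open("w4.pkl","rb"));c=cam("wrist",s);Mm=R.from_euler('z',MY).as_matrix()
for n,u,z in(("deck corner .085,-.16",(313,124.5),.108),("recess edge .056,-.16",(313,174),.108),("recess",(205,174.5),.108),("deck edge",(165,124),.108),("lid corner .085,-.067",(150,122),.115)):
    print(n,(Mm.T@(onz(c,u,z)-MO)).round(4))
g=cv2.cvtColor(cv2.imread("pics/w4.png"),cv2.COLOR_BGR2GRAY).astype(float)
for col in(210,240,270,300):
    d=np.abs(np.diff(g[:,col]));print(col,[(r,int(d[r]))for r in range(110,195)if d[r]>12])
M=R.from_rotvec(s["ee_rot"]).as_matrix()
print("plate +x corners", [(Mm.T@(s["position"]+M@np.array([.0507,y,.0175])-MO)).round(4)for y in(-.07,.045)])
```

```text
deck corner .085,-.16 [ 0.0852 -0.1591  0.108 ]
recess edge .056,-.16 [ 0.0553 -0.159   0.108 ]
recess [ 0.0558 -0.0923  0.108 ]
deck edge [ 0.0852 -0.0721  0.108 ]
lid corner .085,-.067 [ 0.0858 -0.0662  0.115 ]
210 [(123, 57), (124, 88), (125, 22), (148, 39), (173, 20), (174, 26), (176, 14), (186, 20), (187, 46), (189, 53), (192, 15)]
240 [(123, 61), (124, 91), (125, 19), (150, 33), (171, 20), (186, 13), (187, 52), (188, 17), (194, 16)]
270 [(122, 14), (123, 89), (124, 80), (161, 46), (171, 23), (185, 20), (187, 14)]
300 [(123, 96), (124, 81), (129, 44), (171, 23), (185, 19)]
plate +x corners [array([ 0.0533, -0.0856,  0.1539]), array([ 0.0529, -0.1999,  0.1666])]
```

The model holds to about 1 mm. Descend to just above the seat, ahead of the lap.

```bash
python3 -m pendant '[0,-0.006,0.012,0,0,-0.003,0,0,-0.006,0.013,0,0,0,0,0,-0.003,0.012,0,0,0,0,0,0,0,0,0,0,0]'; python3 -c "
from h import *
where();delta(-.072,.1065,.11)"
```

```text
clock: 7.35
position: [0.5595, 0.0216, 0.14]
ee_rot: [3.026, 0.158, 0.008]
force: [0.1, 0.0, -1.6]
width: 0.129
gripper_force: 45.0
edge [-0.0002 -0.0745  0.1114] front [ 0.0002 -0.1888  0.1242] rot err [-0.1114  0.0004  0.0033] F [ 0.1  0.  -1.6] w 0.129 t 7.35
(-0.072, 0.1065, 0.11) tcp [0.5591 0.024  0.135 ] shift now-axes [-0.0001 -0.003   0.0047] shift end-axes [-0.0001 -0.003   0.0047] turn [0.0014 0.0002 0.0033]
```

```bash
python3 -m pendant '[0,-0.001,0.003,0,0,0.003,0,0,0,0.002,0,0,0,0,0,0,0,0,0,0,0]'; python3 -c "
from h import *
where()";python3 -m pendant '[0,0,0.001,0,0,0,0,0,0,0,0,0,0,0]';python3 -c "
from h import *
where()"
```

```text
clock: 7.72
position: [0.5604, 0.0219, 0.1365]
ee_rot: [3.027, 0.152, 0.012]
force: [-1.0, -0.5, -1.3]
width: 0.129
gripper_force: 45.0
edge [ 0.0012 -0.0743  0.1079] front [ 0.0011 -0.1886  0.1207] rot err [-0.1114 -0.0026 -0.0004] F [-1.  -0.4 -1.3] w 0.129 t 7.725
clock: 7.98
position: [0.5604, 0.0218, 0.1355]
ee_rot: [3.027, 0.152, 0.012]
force: [0.8, -0.3, -1.7]
width: 0.129
gripper_force: 45.0
edge [ 0.0011 -0.0744  0.1069] front [ 0.0011 -0.1887  0.1197] rot err [-0.1114 -0.0025 -0.0003] F [ 0.7 -0.4 -1.7] w 0.129 t 7.975
```

```bash
python3 -m pendant '[-0.001,0,0.001,0,0,0,0,0,0,0,0,0,0,0]';python3 -c "
from h import *
where()";python3 -m pendant '[0,0,0.001,0,0,0,0,0,0,0,0,0,0,0]';python3 -c "
from h import *
where()"
```

```text
clock: 8.22
position: [0.5592, 0.0216, 0.1344]
ee_rot: [3.027, 0.153, 0.012]
force: [-0.1, 0.3, -1.9]
width: 0.129
gripper_force: 45.0
edge [-1.000e-04 -7.450e-02  1.058e-01] front [-1.000e-04 -1.887e-01  1.185e-01] rot err [-0.1114 -0.0022 -0.0003] F [-0.1  0.3 -1.9] w 0.129 t 8.225
clock: 8.48
position: [0.5594, 0.0215, 0.1334]
ee_rot: [3.027, 0.153, 0.012]
force: [-0.0, -0.5, -1.2]
width: 0.13
gripper_force: 45.0
edge [ 0.     -0.0746  0.1047] front [ 0.     -0.1888  0.1175] rot err [-0.1114 -0.0022 -0.0002] F [-0.1 -0.5 -1.2] w 0.13 t 8.475
```

```bash
python3 -m pendant '[0,0,0.001,0,0,0,0,0,0,0,0,0,0,0]';python3 -c "
from h import *
where()"
```

```text
clock: 8.72
position: [0.5594, 0.0214, 0.1324]
ee_rot: [3.027, 0.153, 0.012]
force: [0.2, 0.3, -1.2]
width: 0.127
gripper_force: 45.0
edge [ 1.000e-04 -7.470e-02  1.037e-01] front [ 0.     -0.189   0.1165] rot err [-0.1114 -0.0022 -0.0003] F [ 0.3  0.3 -1.2] w 0.127 t 8.725
```

```bash
python3 -m pendant '[0,0,0.001,0,0,0,0,0,0,0,0,0,0,0]';python3 -c "
from h import *
where()";python3 -m pendant '[0,0,0.0007,0,0,0,0,0,0,0,0,0,0,0]';python3 -c "
from h import *
where()"
```

```text
clock: 8.98
position: [0.5595, 0.0213, 0.1317]
ee_rot: [3.027, 0.152, 0.012]
force: [-0.6, 0.3, 2.4]
width: 0.126
gripper_force: 45.0
edge [ 0.0002 -0.0748  0.103 ] front [ 1.000e-04 -1.890e-01  1.158e-01] rot err [-0.1114 -0.0026 -0.0003] F [-0.6  0.4  2.4] w 0.126 t 8.975
clock: 9.22
position: [0.5596, 0.0212, 0.1313]
ee_rot: [3.027, 0.152, 0.013]
force: [-2.7, -1.0, 6.6]
width: 0.127
gripper_force: 45.0
edge [ 0.0003 -0.0749  0.1027] front [ 0.0002 -0.1892  0.1155] rot err [-0.1115 -0.0029 -0.0005] F [-2.7 -0.7  6.6] w 0.127 t 9.225
```

Contact at the seat confirms the plate's depth in the hand (0.020). Back off about 1.5 mm and slide in.

```bash
sed -i 's/^OFF=.*/OFF=np.array([-.002,-.0124,.020])/' h.py; python3 -m pendant '[0,0,-0.0022,0,0,0,0,0,0,0,0,0,0,0]';python3 -c "
from h import *
where();delta(-.062,.1055,.11);delta(-.049,.1052,.11)"
```

```text
clock: 9.48
position: [0.5594, 0.0215, 0.1329]
ee_rot: [3.027, 0.153, 0.012]
force: [0.4, 0.3, -1.5]
width: 0.128
gripper_force: 45.0
edge [ 1.000e-04 -7.440e-02  1.052e-01] front [ 1.000e-04 -1.887e-01  1.180e-01] rot err [-1.114e-01 -2.400e-03 -1.000e-04] F [ 0.4  0.3 -1.5] w 0.128 t 9.475
(-0.062, 0.1055, 0.11) tcp [0.5581 0.0339 0.1331] shift now-axes [-0.     -0.0123 -0.0015] shift end-axes [-0.     -0.0123 -0.0015] turn [ 0.0014 -0.0024 -0.0002]
(-0.049, 0.1052, 0.11) tcp [0.5568 0.0468 0.1328] shift now-axes [-0.     -0.0253 -0.0027] shift end-axes [-0.     -0.0253 -0.0027] turn [ 0.0014 -0.0024 -0.0002]
```

```bash
python3 -m pendant '[0,-0.006,-0.0007,0,-0.002,0,0,0,-0.006,-0.0007,0,0,0,0,0,0,0,0,0,0,0]';python3 -c "
from h import *
where()";python3 -m pendant '[0,-0.004,-0.0005,0,0,0,0,0,-0.004,-0.0004,0,0,0,0,0,0,0,0,0,0,0]';python3 -c "
from h import *
where();delta(-.049,.1048,.11)"
```

```text
clock: 9.85
position: [0.5581, 0.0346, 0.1329]
ee_rot: [3.027, 0.155, 0.009]
force: [0.3, -0.2, -1.4]
width: 0.129
gripper_force: 45.0
edge [-0.     -0.0613  0.1053] front [ 1.000e-04 -1.756e-01  1.180e-01] rot err [-0.1109 -0.0004  0.0011] F [ 0.3 -0.2 -1.4] w 0.129 t 9.85
clock: 10.22
position: [0.5574, 0.0421, 0.133]
ee_rot: [3.027, 0.153, 0.009]
force: [0.6, -0.4, -2.1]
width: 0.123
gripper_force: 45.0
edge [ 1.000e-04 -5.380e-02  1.054e-01] front [ 1.000e-04 -1.681e-01  1.182e-01] rot err [-0.1111 -0.0005  0.0003] F [ 0.6 -0.5 -2.1] w 0.123 t 10.225
(-0.049, 0.1048, 0.11) tcp [0.5568 0.0468 0.1324] shift now-axes [-0.0001 -0.0048  0.0002] shift end-axes [-0.0001 -0.0048  0.0002] turn [ 0.0011 -0.0005  0.0003]
```

```bash
python3 -m pendant '[0,-0.005,0.0002,0,0,0,0,0,-0.001,0,0,0,0,0,0,0,0,0,0,0,0]';python3 -c "
from h import *
where()";python3 -m pendant '[0,-0.002,0.0002,0,0,0,0,0,0,0,0,0,0,0]';python3 -c "
from h import *
where()"
```

```text
clock: 10.6
position: [0.5568, 0.0475, 0.1322]
ee_rot: [3.027, 0.153, 0.009]
force: [1.1, 0.8, -1.3]
width: 0.125
gripper_force: 45.0
edge [ 1.000e-04 -4.830e-02  1.045e-01] front [ 0.     -0.1626  0.1173] rot err [-0.1113 -0.0004 -0.0002] F [ 1.2  0.7 -1.3] w 0.125 t 10.6
clock: 10.85
position: [0.5568, 0.0494, 0.1319]
ee_rot: [3.027, 0.152, 0.01]
force: [0.3, -1.6, 0.6]
width: 0.128
gripper_force: 45.0
edge [ 0.0003 -0.0465  0.1043] front [ 0.0002 -0.1608  0.1171] rot err [-0.1114 -0.0008 -0.0005] F [ 0.2 -1.6  0.6] w 0.128 t 10.85
```

```bash
python3 -m pendant '[0,-0.0015,-0.0003,0,0,0,0,0,0,0,0,0,0,0]';python3 -c "
from h import *
where()";python3 -m pendant '[0,-0.001,-0.0001,0,0,0,0,0,0,0,0,0,0,0]';python3 -c "
from h import *
where()"
```

```text
clock: 11.1
position: [0.5565, 0.0511, 0.1319]
ee_rot: [3.027, 0.153, 0.01]
force: [0.5, 0.0, -0.2]
width: 0.13
gripper_force: 45.0
edge [ 0.0002 -0.0448  0.1043] front [ 1.000e-04 -1.590e-01  1.171e-01] rot err [-0.1112 -0.0007 -0.0002] F [ 0.5 -0.  -0.2] w 0.13 t 11.1
clock: 11.35
position: [0.5564, 0.0519, 0.1319]
ee_rot: [3.026, 0.152, 0.009]
force: [-0.0, -1.4, 0.7]
width: 0.131
gripper_force: 45.0
edge [ 0.0002 -0.044   0.1043] front [ 1.000e-04 -1.582e-01  1.171e-01] rot err [-0.1114 -0.0006 -0.0003] F [-0.2 -1.4  0.7] w 0.131 t 11.35
```

```bash
python3 -m pendant '[0,-0.001,-0.0001,0,0,0,0,0,0,0,0,0,0,0]';python3 -c "
from h import *
where();delta(-.0445,.1043,.0)"
```

```text
clock: 11.6
position: [0.5565, 0.0521, 0.132]
ee_rot: [3.026, 0.152, 0.01]
force: [0.8, -4.7, 2.1]
width: 0.127
gripper_force: 45.0
edge [ 0.0003 -0.0438  0.1043] front [ 0.0002 -0.158   0.1172] rot err [-0.1123 -0.0007 -0.0009] F [ 0.3 -4.8  2.1] w 0.127 t 11.6
(-0.0445, 0.1043, 0.0) tcp [0.5566 0.0487 0.1243] shift now-axes [-0.0002  0.0025  0.008 ] shift end-axes [-0.0002  0.0034  0.0077] turn [ 0.1123 -0.0007 -0.0009]
```

The stop is felt (-4.7 N). Back off 1 mm while tilting the plate down onto the seat.

```bash
python3 -m pendant '[0,0.0009,0.0019,0.028,0,0,0,0,0.0009,0.0019,0.028,0,0,0,0,0,0,0,0,0,0]';python3 -c "
from h import *
where()";python3 -m pendant '[0,0.0009,0.0019,0.028,0,0,0,0,0.0009,0.0019,0.028,0,0,0,0,0,0,0,0,0,0]';python3 -c "
from h import *
where();delta(-.045,.104,.0)"
```

```text
clock: 11.98
position: [0.5565, 0.0503, 0.1283]
ee_rot: [3.083, 0.153, 0.005]
force: [0.5, -2.6, 2.9]
width: 0.128
gripper_force: 45.0
edge [ 0.0002 -0.044   0.1045] front [-0.     -0.1589  0.1108] rot err [-0.0547 -0.0004 -0.0017] F [ 0.3 -2.6  2.9] w 0.128 t 11.975
clock: 12.35
position: [0.5568, 0.0482, 0.1246]
ee_rot: [-3.136, -0.156, -0.001]
force: [1.3, -1.6, 4.8]
width: 0.129
gripper_force: 45.0
edge [ 0.0003 -0.0449  0.1047] front [ 1.000e-04 -1.599e-01  1.045e-01] rot err [ 0.0018 -0.0007 -0.0016] F [ 1.1 -1.8  4.8] w 0.129 t 12.35
(-0.045, 0.104, 0.0) tcp [0.5567 0.0482 0.124 ] shift now-axes [-0.0002  0.      0.0006] shift end-axes [-0.0002  0.      0.0006] turn [-0.0018 -0.0007 -0.0016]
```

```bash
python3 -m pendant '[0,0,0.001,0,0,0,0,0,0,0,0,0,0,0]';python3 -c "
from h import *
where()";python3 -m pendant '[0,0,0.001,0,0,0,0,0,0,0,0,0,0,0]' 60;python3 -c "
from h import *
where()"
```

```text
clock: 12.6
position: [0.5568, 0.0482, 0.1244]
ee_rot: [-3.137, -0.156, -0.001]
force: [-2.0, -4.2, 13.5]
width: 0.125
gripper_force: 45.0
edge [ 0.0003 -0.045   0.1045] front [ 1.000e-04 -1.600e-01  1.044e-01] rot err [ 0.0006 -0.001  -0.0013] F [-2.4 -4.  13.5] w 0.125 t 12.6
clock: 12.85
position: [0.5568, 0.0482, 0.1244]
ee_rot: [-3.137, -0.156, -0.002]
force: [-7.1, -5.2, 23.5]
width: 0.124
gripper_force: 60.0
edge [ 0.0002 -0.045   0.1044] front [ 1.000e-04 -1.600e-01  1.043e-01] rot err [ 0.0003 -0.0013 -0.0013] F [-7.6 -4.5 23.5] w 0.124 t 12.85
```

The plate bottoms hard at 23 N. One more look before handing in.

```bash
python3 -m pendant '[0,0,0,0,0,0,0,0,0,0,0,0,0,0]'
python3 - <<'E'
from h import *
where();w=get_image("wrist")[90:300,60:460,::-1];t=get_image("side")[150:300,230:400,::-1]
w=cv2.resize(w,(800*4//8,210));t=cv2.resize(t,None,fx=2.35,fy=2.35,interpolation=2)
o=np.zeros((600,400,3),np.uint8);o[:210]=w;o[220:220+t.shape[0],:t.shape[1]]=t[:, :400];cv2.imwrite("pics/f.png",o)
E
```

```text
clock: 13.1
position: [0.5568, 0.0482, 0.1244]
ee_rot: [-3.137, -0.157, -0.002]
force: [-6.5, -4.9, 24.4]
width: 0.126
gripper_force: 60.0
edge [ 0.0002 -0.045   0.1044] front [ 1.000e-04 -1.600e-01  1.043e-01] rot err [ 0.0003 -0.0014 -0.0013] F [-7.  -4.2 24.4] w 0.126 t 13.1
```

View pics/f.png

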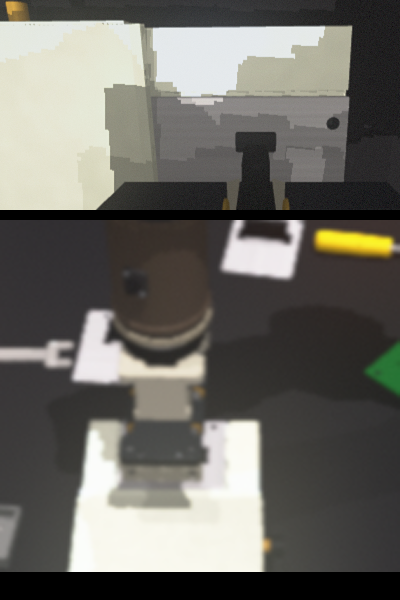

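The plate lies in the recess with its plain edge under the lap (about column 155), its hole edge flush with the box end (column 350), and the cover shut.

```bash
python3 -c "
from cell import *
print(sign_off())"
```

```text
the job is handed in; nothing more can be done
None
```

I slid plate_b home under the hinged cover and handed the job in with the arm still pressing it flat in its recess at about 24 N; the last picture showed the cover shut, but the sign-off gave no verdict.

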